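Take the glued recipe stand out of the sloping vise

TASK

The glue on the little wooden recipe stand in the sloping vise has set. Slide the vise's upper jaw fully open by its grip bar, ease the stand out from under the lips of the jaws without forcing it, and set it down gently, upright and lengthways, in the middle of the black chopping board. Leave the jaw open and do not disturb the mug, candle, tin and onion.

Things in the scene. Friction and masses are not known exactly. Their poses are not given: they have to be found in the camera images.
- vise: grey and steel vise, fixed to the worktop, base 176 x 130 mm, 150 mm high with its grip bar; origin in the middle of its underside, x points from its low end to its high end, z up. Its flat bed rises 25 degrees toward +x, between a fixed lower jaw and a sliding upper jaw
- bed (a point): middle of the low end of the vise's bed (85 mm back from the vise's origin, 30 mm up); x axis runs up the slope of the bed, z square off it. In this frame the fixed lower jaw fills x 0 to 25, z 0 to 36 mm, 124 mm wide, with a lip to x 33 at z 18.5 to 31. When shut, the sliding upper jaw fills x 77 to 127, z 0 to 36, 120 mm wide, with a lip to x 69 at z 19 to 36
- jaw (a joint): slide of the upper jaw up the bed, m: 0 shut on the foot of the stand, 0.036 fully open at its end stop; stiff (about 7 N) and stays where it is left
- jaw_grip (a point): point on the upper jaw's grip bar, 14 mm below its top, moves with the jaw. The bar is dark steel, stands square off the bed from 36 to 78 mm above it, 16 mm thick along the slope, 64 mm wide across the vise. The point's x axis runs up the slope, z square off the bed
- recipe_stand: light wooden stand, an upside-down T, about 0.16 kg: foot 52 (x) x 120 (y) x 16 mm, plate 18 (x) x 120 (y) over its middle, up to z 88; origin in the middle of the foot's underside. It starts flat on the bed, foot against the lower jaw, each jaw's lip 4 to 8 mm over the foot: with the jaw open, slide it about 9 to 25 mm up the bed before lifting it square off
- chopping_board: black chopping board lying on the worktop, 160 (x) x 240 (y) x 11 mm, loose; origin in the middle of its underside, long side along y
- mug: cream mug with a handle, 82 x 120 x 94 mm, bystander; origin in the middle of its underside
- candle: thick beige candle, 61 mm across, 131 mm high, bystander; origin in the middle of its underside
- tin: short food tin, 75 mm across, 58 mm high, bystander; origin in the middle of its underside
- onion: onion, 82 mm across, 94 mm high, bystander; origin in the middle of its underside
Not all that is in view belongs to the job. What is shaped like the recipe_stand but green is not meant.

How it is judged (in metres and radians):
On the way, in this order (a step that is already met when the one before it is completed fails the run):
1. the upper jaw is slid fully open (within 4 mm of its end stop) with the stand still in the vise (value of joint jaw above 0.032 m and distance of recipe_stand from where it was at the start of the episode below 0.035 m), for 0.2 s.
2. the stand is lifted out of the vise in the gripper (distance of recipe_stand from where it was at the start of the episode above 0.06 m and contact force between recipe_stand and the fingers above 1 N and contact force between recipe_stand and vise below 0.05 N), for 0.1 s.
At the end, for the whole second after the job is handed in: the jaw stands open (within 6 mm of its end stop); the recipe stand stands upright (within 0.08 rad) and at rest on the chopping board, foot on the board, its middle within 35 mm across and 45 mm along of the board's middle, its long side within 0.25 rad of the board's long side (value of joint jaw above 0.03 m and angle between recipe_stand's own z axis and vertical below 0.08 rad and x of recipe_stand in the frame of chopping_board between -0.035 and 0.035 m and y of recipe_stand in the frame of chopping_board between -0.045 and 0.045 m and z of recipe_stand in the frame of chopping_board between 0.008 and 0.015 m and angle between the y axis of recipe_stand and the y axis of chopping_board, either way round below 0.25 rad and contact force between recipe_stand and chopping_board above 0.3 N and linear speed of recipe_stand below 0.02 m/s); the robot touches nothing.
It fails at once if the mug, candle, tin or onion is pushed more than 40 mm or tipped over (distance of any of mug, candle, tin, onion from where it was at the start of the episode above 0.04 m or angle between any of mug, candle, tin, onion's own z axis and vertical above 0.5 rad).
It fails at once if the stand is dropped or thrown (moves faster than 0.5 m/s out of the fingers) (contact force between recipe_stand and the fingers below 0.05 N and linear speed of recipe_stand above 0.5 m/s).
It fails at once if the stand is forced against the vise with more than 50 N (contact force between recipe_stand and vise above 50 N).
It also fails if it takes over 51 s, if anything falls off the work surface, if the arm or the gripper's body presses on something with over 40 N, if the wrist force passes 120 N, or if a joint passes its speed limit or range.

ROBOT

A 6-joint arm with a two-finger parallel gripper is mounted at the origin on a cart in front of the work surface, level with it; the furniture and walls round the work are solid. World frame = base frame: x ahead of the robot, y to its left, z up, the work surface at z = 0. Lengths are in mm, angles in rad, forces in N, time in s.
With the tool pointing down it reaches from about 325 to 775 mm from the base axis. Payload 5.5 kg.
Tool frame: the origin (TCP) lies midway between the tips of the shut fingers; the grasp point (between the pads) lies 19 mm behind it (bot.pinch_z is the distance from the TCP to the grasp point, in mm); z points along the fingers, y is the line along which they close (so a half turn about z gives the same grasp; the last joint's range is limited). The gripper opens to 88 mm and grips with 3 to 60 N. Pads are 20 mm wide; open, the fingers measure 115 mm over their backs; the gripper's body (75 mm by 178 mm) begins 61 mm behind the grasp point.
Start: joints at [1.051, 0.091, 1.231, -0, 1.82, -0.057], TCP at [267.88, 536.896, 222.631] pointing down, gripper open.
Joint ranges: [-2.87, 2.87], [-0.86, 2.18], [0.17, 2.46], [-1.51, 4.65], [0.06, 2.69], [-2.65, 2.65]. Speed limits (rad/s): [2.57, 2.57, 3.01, 3.14, 3.14, 3.14].

INTERFACE

Orientations are given as a unit quaternion [w, x, y, z].
In Python, from plant import bot, vision, job gives the robot as it stands. The module is installed in compiled form; this text tells all that it offers.
- The arm moves only by the tool step_arm, never from a script. Its argument "plan" is a list of rows, each a list of 6 numbers: the shift along the tool's x, y, z in mm, then the turn, a rotation vector about the tool's x, y, z in degrees. In form: [[x, y, z, rx, ry, rz], ...]. A call has 1 to 10 rows; each row shifts and turns the commanded pose from where the row before left it, along the tool's axes as they then stand; what a row does not reach is not made up. A row lasts 1/10 s, in which the tool goes at most 50 mm and 8.59 degrees, less where a joint would pass 70% of its speed; a pose out of reach is approached as far as the arm can. A call with a gripper value outside its range is refused whole. "fingers" is the opening, from 0 (shut) to 1 (fully open), set as the call begins (left out, the last holds). The fingers move at their own pace and stop on an object; "newtons" is the grip in N (left out, the last holds). Time passes only in rows, so rows that do not move let the fingers close. It gives the time, the measured TCP pose, the force, the opening and the grip force at its end, in the units of the state.
- bot.state(): the state, without advancing time (a new reading comes with each control period).
- vision.snapshot(name): name is "side" or "top" or "wrist"; returns a dict with "pixels" (480x640x3 uint8, blue, green, red), "mtx" (3x3 intrinsics, pixels), "dist_coeffs" ([k1, k2, p1, p2, k3] as OpenCV has them; the pictures are not rectified), "world_to_cam" (4x4, takes a point from world to camera coordinates). Camera axes: x right, y down, z forward; pixel columns grow to the right and rows downward; lengths in mm; the calibration is good to about 2 mm. A picture is of the moment at which its call begins. There is no depth.
- job.close_job(): hands the job in; it is judged then, once.
The state is a dict: "time": time; "joint_positions": joint angles; "qvel": joint speeds; "tau": joint torques, N m; "tcp_pos": TCP position; "tool_rot": TCP orientation; "ft_force": force on the tool from outside, world axes, zero at the start; "torque": the same for the moment, N m; "opening": finger opening in mm; "finger_force": force on a finger pad.
Only numpy, scipy, OpenCV 4.12 (cv2) and the standard library are available. Lean on these libraries where they do the work, as an engineer would, in place of code of your own. Each camera call takes 0.05 s, during which the arm holds its last target. There are 200 camera calls.

## Working session

There is one attempt and no reset: what is moved stays moved. The work goes in short steps, Python scripts to look and compute and a tool call to move; the robot and the scene stay as the last step left them, time stands still between calls to the robot, and variables do not carry over. Pictures are saved under pics/ and viewed, at most 10 in all, crops included, and the job is handed in when it is done.

Besides the shell and the picture viewer there is one more tool, called after ">>>" as name(argument=value, ...), one argument or row to a line, values as JSON. step_arm: Moves the arm, as the interface text tells. Its arguments: {"type":"object","properties":{"plan":{"type":"array"},"fingers":{"type":"number"},"newtons":{"type":"number"}},"required":["plan"]}

```bash
mkdir -p pics; python3 - <<'E'
from plant import bot, vision, job
import cv2, numpy as np, pickle
d={}
for n in ["side","top"]:
    s=vision.snapshot(n); d[n]=s; cv2.imwrite(f"pics/{n}0.png",s["pixels"])
    print(n,np.round(s["mtx"],1).tolist(),s["dist_coeffs"],np.round(s["world_to_cam"],3).tolist())
pickle.dump(d,open("d0.pkl","wb"))
print(bot.state(), bot.pinch_z)
E
```

```text
side [[615.3, 0.0, 318.9], [0.0, 615.3, 243.1], [0.0, 0.0, 1.0]] [-0.17934401  0.          0.          0.          0.        ] [[-0.981, -0.195, 0.006, 536.187], [-0.107, 0.508, -0.855, 152.221], [0.163, -0.839, -0.519, 1538.048], [0.0, 0.0, 0.0, 1.0]]
top [[543.0, 0.0, 315.3], [0.0, 543.0, 241.6], [0.0, 0.0, 1.0]] [-0.12394158  0.          0.          0.          0.        ] [[0.01, -1.0, 0.002, -17.261], [-0.996, -0.01, -0.093, 578.637], [0.093, -0.001, -0.996, 1478.087], [0.0, 0.0, 0.0, 1.0]]
{'time': 0.1, 'joint_positions': array([ 1.05127642e+00,  9.17497888e-02,  1.23174833e+00,  1.38402347e-05,
        1.81979889e+00, -5.66950901e-02]), 'qvel': array([-0.00049249, -0.00070433, -0.00275251,  0.00031408, -0.00038781,
       -0.00069075]), 'tau': array([ 2.84362090e-03, -4.47852445e+01, -4.07573926e+01,  6.98943017e-02,
        2.83469155e-02, -9.09046867e-05]), 'tcp_pos': array([267.75000854, 536.6500304 , 221.64985205]), 'tool_rot': array([-2.48568671e-04,  2.29350772e-01,  9.73343463e-01, -8.15150249e-04]), 'ft_force': array([-0.18744618,  0.57215699,  0.85495871]), 'torque': array([-0.05955837, -0.00813781,  0.0283321 ]), 'finger_force': 0.0, 'opening': 87.77720801084014} 18.700000000000003
```

View pics/top0.png

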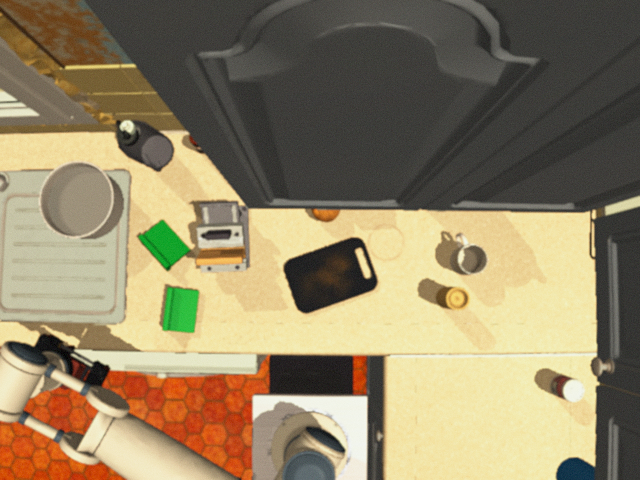

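View pics/side0.png

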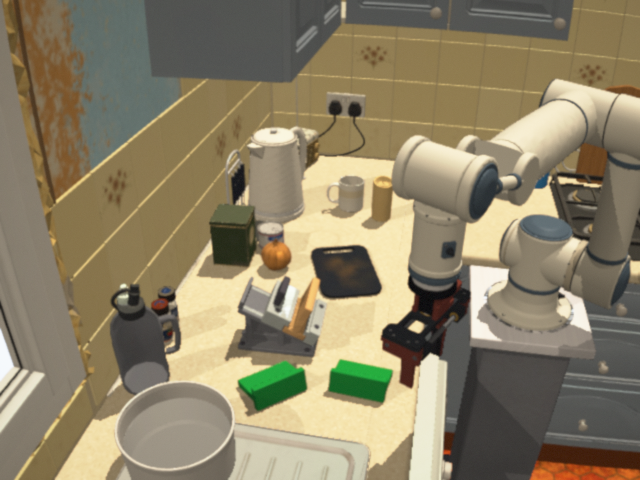

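The top view shows the vise at about (222,237) with the wooden stand at (220,255) and the board at (330,275). There are three stand-shaped things. Two are green, at (163,245) and (181,310), so they aren't meant. The light wooden one in the vise at (220,255) fits. I'll confirm it in an enlarged crop.

```bash
python3 - <<'E'
import cv2, numpy as np, pickle
d=pickle.load(open("d0.pkl","rb"))
t=d["top"]["pixels"][190:285,180:270]; s=d["side"]["pixels"][265:365,230:340]
a=cv2.resize(t,None,fx=4.2,fy=4.2,interpolation=cv2.INTER_CUBIC); b=cv2.resize(s,None,fx=3.8,fy=3.8,interpolation=cv2.INTER_CUBIC)
h=max(a.shape[0],b.shape[0]); o=np.zeros((h,a.shape[1]+b.shape[1],3),np.uint8)
o[:a.shape[0],:a.shape[1]]=a; o[:b.shape[0],a.shape[1]:]=b; print(o.shape,a.shape)
cv2.imwrite("pics/crop1.png",o)
E
```

```text
(399, 796, 3) (399, 378, 3)
```

View pics/crop1.png

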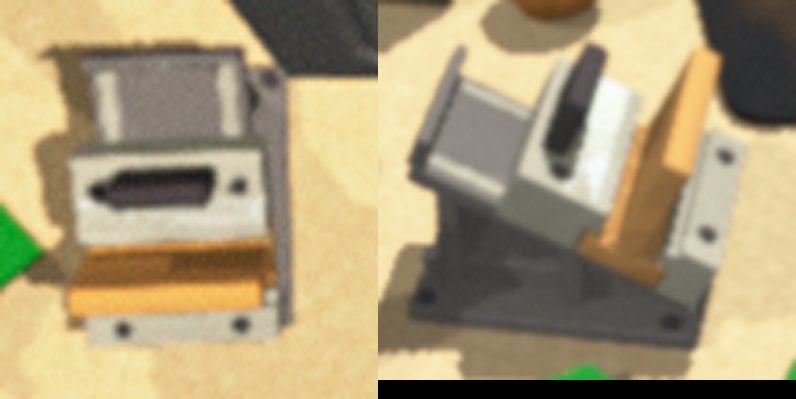

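The crop confirms it: the light wooden upside-down T is clamped in the vise, with its plate top at crop (172,297). The dark grip bar is on the sliding jaw at crop (155,188), and the bed's low end faces the robot. Next I'll measure positions.

```bash
cat > h.py <<'E'
import cv2, numpy as np
def ray(s,px):
    u=cv2.undistortPoints(np.float64(px).reshape(-1,1,2),s["mtx"],s["dist_coeffs"]).reshape(-1,2)
    R=s["world_to_cam"][:3,:3]; t=s["world_to_cam"][:3,3]
    return -R.T@t, np.c_[u,np.ones(len(u))]@R
def plane(s,px,z):
    c,d=ray(s,px); return c+d*((z-c[2])/d[:,2])[:,None]
def tri(s1,p1,s2,p2):
    c1,a=ray(s1,p1); c2,b=ray(s2,p2); a=a[0]/np.linalg.norm(a[0]); b=b[0]/np.linalg.norm(b[0])
    k=np.linalg.lstsq(np.c_[a,-b],c2-c1,rcond=None)[0]
    p,q=c1+a*k[0],c2+b*k[1]; return (p+q)/2,np.linalg.norm(p-q)
def big(m,roi=None):
    if roi: z=np.zeros_like(m); x0,y0,x1,y1=roi; z[y0:y1,x0:x1]=m[y0:y1,x0:x1]; m=z
    c=max(cv2.findContours(m,0,1)[0],key=cv2.contourArea); return c,cv2.boxPoints(cv2.minAreaRect(c))
E
python3 - <<'E'
from h import *; import pickle
d=pickle.load(open("d0.pkl","rb")); T,S=d["top"],d["side"]
for s in (T,S): print("cam",ray(s,[320,240])[0].round())
hsv=cv2.cvtColor(T["pixels"],cv2.COLOR_BGR2HSV)
m=cv2.inRange(hsv,(0,0,0),(179,255,60))
c,b=big(m,(275,225,390,320)); W=plane(T,b,11); print("board",b.round(),W.round(),np.linalg.norm(np.diff(W,axis=0),axis=1).round(),W.mean(0).round(1))
m=cv2.inRange(hsv,(8,120,185),(25,255,255)); c,b=big(m,(190,235,250,275)); W=plane(T,b,131); print("plate top",b.round(1),W.round(),np.linalg.norm(np.diff(W,axis=0),axis=1).round(),W.mean(0).round(1))
m=cv2.inRange(hsv,(0,0,0),(179,255,75)); c,b=big(m,(200,225,235,242)); W=plane(T,b,145); print("bar",b.round(1),W.round(),np.linalg.norm(np.diff(W,axis=0),axis=1).round(),W.mean(0).round(1))
# manual checks from crop: lower jaw outer low edge corners, bed high-end corners
q=np.array([[90,345],[282,335],[82,60],[240,48]])/4.2+[180,190]
print(plane(T,q[:2],60).round(), plane(T,q[2:],95).round())
hs=cv2.cvtColor(S["pixels"],cv2.COLOR_BGR2HSV); m=cv2.inRange(hs,(8,110,120),(25,255,255)); c,b=big(m,(280,270,325,350)); print("side stand hull",cv2.approxPolyDP(cv2.convexHull(c),1.5,True).reshape(-1,2).tolist())
m=cv2.inRange(hs,(0,0,0),(179,255,75)); c,b=big(m,(268,272,292,315)); print("side bar",b.round(1))
E
```

```text
cam [ 438.   -9. 1526.]
cam [ 291. 1318.  925.]
board [[282. 263.]
 [360. 235.]
 [379. 287.]
 [300. 314.]] [[ 520.   82.   11.]
 [ 601. -137.   11.]
 [ 456. -189.   11.]
 [ 377.   29.   11.]] [234. 154. 232.] [488.5 -53.7  11. ]
plate top [[194.9 258.3]
 [240.9 255.9]
 [241.2 262.8]
 [195.2 265.2]] [[523. 300. 131.]
 [530. 180. 131.]
 [512. 179. 131.]
 [505. 298. 131.]] [120.  18. 120.] [517.4 239.3 131. ]
bar [[201.8 231. ]
 [229.9 229.6]
 [230.3 236.9]
 [202.1 238.3]] [[592. 281. 145.]
 [596. 208. 145.]
 [578. 207. 145.]
 [573. 279. 145.]] [73. 19. 73.] [584.9 243.7 145. ]
[[489. 296.  60.]
 [497. 172.  60.]] [[670. 300.  95.]
 [678. 199.  95.]]
side stand hull [[316, 277], [319, 279], [319, 286], [304, 336], [301, 338], [283, 329], [298, 298], [312, 279]]
side bar [[273.3 303.6]
 [279.6 286.8]
 [285.9 289.2]
 [279.6 306. ]]
```

```bash
cat >> h.py <<'E'
from scipy.spatial.transform import Rotation as Ro
import os, json
P=dict(psi=0.0605,vx=593.3,vy=243.9)
if os.path.exists("p.json"): P.update(json.load(open("p.json")))
Rz=Ro.from_euler("z",P["psi"]).as_matrix()
Rb=Rz@Ro.from_euler("y",-25,degrees=True).as_matrix()   # bed axes
B0=np.array([P["vx"],P["vy"],0])+Rz@[-85,0,30]
bed=lambda x,y,z: B0+Rb@np.array([x,y,z],float)
tobed=lambda p: Rb.T@(np.asarray(p)-B0)
# tool: y along +slope, z = -bed z, x = y x z
Rt=Rb@np.array([[0,1,0],[1,0,0],[0,0,-1]],float).T
def rot(st): q=st["tool_rot"]; return Ro.from_quat([q[1],q[2],q[3],q[0]]).as_matrix()
def go(st,pos,R=None):
    A=rot(st); R=A if R is None else R
    print("turn(tool,deg)",np.degrees(Ro.from_matrix(A.T@R).as_rotvec()).round(2),"shift now-axes",(A.T@(pos-st["tcp_pos"])).round(1),"shift after-turn-axes",(R.T@(pos-st["tcp_pos"])).round(1))
E
python3 - <<'E'
from h import *; from plant import bot; import pickle
st=bot.state(); print(np.linalg.det(Rt)); print(bed(51,0,88),bed(109,0,78),bed(85,0,200)); go(st,bed(85,0,200),Rt)
d=pickle.load(open("d0.pkl","rb")); T,S=d["top"],d["side"]
def proj(s,p): return cv2.projectPoints(np.float64(p).reshape(-1,1,3),cv2.Rodrigues(s["world_to_cam"][:3,:3])[0],s["world_to_cam"][:3,3],s["mtx"],s["dist_coeffs"])[0].reshape(-1,2).round(1)
for x in (100,108,116):
  print(x,[proj(s,[bed(x+a,y,78) for a in(-8,8) for y in(-32,32)]).tolist() for s in(T,S)])
print("jaw",proj(T,[bed(69,0,36),bed(127,0,36)]),"stand side",proj(S,[bed(42,60,88),bed(60,-60,88),bed(77,60,0)]))
E
```

```text
1.0000000000000004
[517.47027994 239.30669636 131.30861661] [574.15840938 242.74051876 146.75739792] [500.9817216  238.30791969 247.18410966]
turn(tool,deg) [-22.75 -13.04  59.04] shift now-axes [-341.9 -162.9  -25.3] shift after-turn-axes [-311.9  205.4   67.6]
100 [[[229.2, 243.6], [204.5, 244.9], [228.6, 237.8], [203.8, 239.0]], [[295.0, 278.6], [290.0, 295.2], [288.6, 275.6], [283.3, 292.1]]]
108 [[[228.9, 240.7], [204.2, 242.0], [228.3, 234.8], [203.5, 236.1]], [[291.8, 277.1], [286.7, 293.7], [285.3, 274.0], [280.0, 290.5]]]
116 [[[228.6, 237.8], [203.8, 239.0], [228.0, 231.9], [203.1, 233.1]], [[288.6, 275.6], [283.3, 292.1], [282.1, 272.5], [276.6, 289.0]]]
jaw [[220.1 247. ]
 [217.8 226.3]] stand side [[310.8 309.5]
 [311.4 274.5]
 [279.8 330.2]]
```

>>> step_arm(
  plan=[
    [0,0,0,-2.275,-1.304,5.904],
    [0,0,0,-2.275,-1.304,5.904],
    [0,0,0,-2.275,-1.304,5.904],
    [0,0,0,-2.275,-1.304,5.904],
    [0,0,0,-2.275,-1.304,5.904],
    [0,0,0,-2.275,-1.304,5.904],
    [0,0,0,-2.275,-1.304,5.904],
    [0,0,0,-2.275,-1.304,5.904],
    [0,0,0,-2.275,-1.304,5.904],
    [0,0,0,-2.275,-1.304,5.904],
  ],
  fingers=1,
)

```text
time: 1.1
tcp_pos: [267.7, 536.6, 222.3]
tool_rot: [0.149, 0.671, 0.709, 0.159]
ft_force: [0.3, -0.1, 0.3]
opening: 87.8
finger_force: 0.0
```

>>> step_arm(
  plan=[
    [-31,20.5,6.8,0,0,0],
    [-31,20.5,6.8,0,0,0],
    [-31,20.5,6.8,0,0,0],
    [-31,20.5,6.8,0,0,0],
    [-31,20.5,6.8,0,0,0],
    [-31,20.5,6.8,0,0,0],
    [-31,20.5,6.8,0,0,0],
    [-31,20.5,6.8,0,0,0],
    [-31,20.5,6.8,0,0,0],
    [-31,20.5,6.8,0,0,0],
  ],
)

```text
time: 2.1
tcp_pos: [501.3, 239.0, 247.1]
tool_rot: [0.148, 0.669, 0.711, 0.158]
ft_force: [-0.2, 1.0, -0.1]
opening: 88.4
finger_force: 0.0
```

```bash
python3 - <<'E'
from h import *; from plant import bot,vision; import pickle
s=vision.snapshot("wrist"); pickle.dump(s,open("w1.pkl","wb")); cv2.imwrite("pics/w1.png",s["pixels"])
st=bot.state(); print(st["time"],st["joint_positions"].round(2),st["ft_force"].round(1)); go(st,bed(85,0,200),Rt); print("tcp in bed",tobed(st["tcp_pos"]).round(1))
E
```

```text
2.15 [ 0.49 -0.39  1.68 -0.18  1.45  0.42] [ 1.1 -3.4 -0.1]
turn(tool,deg) [ 0.15  0.21 -0.18] shift now-axes [ 3.8 -2.8 -0.9] shift after-turn-axes [ 3.9 -2.8 -0.8]
tcp in bed [ 87.8  -3.9 199.2]
```

View pics/w1.png

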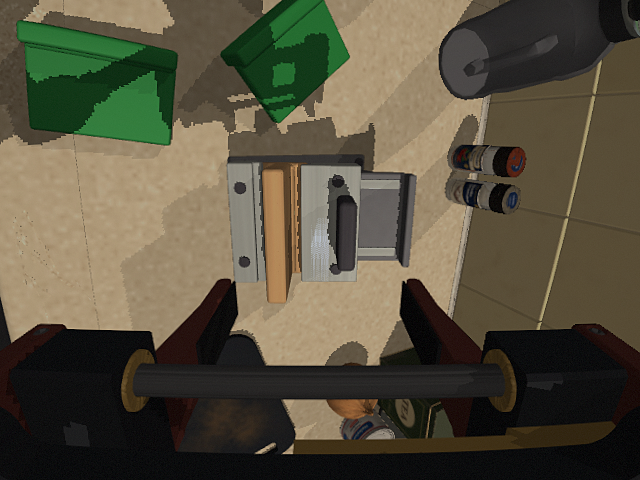

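The wrist view is clear: the plate top is at about (264–290, 168–302), the bar at (337–356, 196–270), the lower jaw left at x 230–262, and the lips overlap the foot. I'll measure the bar and plate in the bed frame.

```bash
cat >> h.py <<'E'
def bplane(s,px,z):   # rays onto bed plane z, in bed frame
    c,d=ray(s,px); c=tobed(c); d=d@Rb; return c+d*((z-c[2])/d[:,2])[:,None]
E
python3 - <<'E'
from h import *; import pickle
s=pickle.load(open("w1.pkl","rb")); g=s["pixels"]; hsv=cv2.cvtColor(g,cv2.COLOR_BGR2HSV)
print("cam bed",tobed(ray(s,[320,240])[0]).round())
for y in (185,230): print([(x,hsv[y,x].tolist()) for x in range(258,306,3)])
print([(x,hsv[225,x].tolist()) for x in range(328,366,2)])
m=cv2.inRange(hsv,(0,0,0),(179,255,95)); c,b=big(m,(328,190,358,275)); print("bar px",b.round(),cv2.boundingRect(c)); print(bplane(s,b,78).round(1))
m=cv2.inRange(hsv,(8,90,150),(22,255,255)); c,b=big(m,(255,160,296,310)); print("plate px",b.round()); w=bplane(s,b,88); print(w.round(1),w.mean(0))
E
```

```text
cam bed [ 85.  82. 362.]
[(258, [22, 25, 151]), (261, [90, 9, 54]), (264, [15, 136, 158]), (267, [15, 133, 169]), (270, [15, 132, 178]), (273, [17, 124, 179]), (276, [17, 128, 180]), (279, [15, 129, 180]), (282, [15, 130, 178]), (285, [15, 135, 91]), (288, [17, 137, 93]), (291, [15, 129, 180]), (294, [15, 134, 110]), (297, [16, 135, 70]), (300, [15, 135, 66]), (303, [24, 24, 151])]
[(258, [24, 27, 142]), (261, [30, 18, 58]), (264, [16, 144, 99]), (267, [15, 130, 171]), (270, [15, 133, 172]), (273, [15, 130, 179]), (276, [16, 130, 179]), (279, [16, 128, 180]), (282, [15, 130, 178]), (285, [15, 137, 84]), (288, [16, 140, 60]), (291, [16, 129, 117]), (294, [15, 134, 122]), (297, [15, 132, 186]), (300, [14, 129, 83]), (303, [26, 24, 148])]
[(328, [25, 28, 55]), (330, [20, 23, 68]), (332, [26, 29, 70]), (334, [25, 22, 69]), (336, [15, 20, 26]), (338, [170, 55, 14]), (340, [165, 22, 47]), (342, [0, 14, 56]), (344, [162, 21, 60]), (346, [0, 13, 60]), (348, [0, 13, 60]), (350, [168, 21, 62]), (352, [170, 23, 67]), (354, [170, 27, 57]), (356, [15, 20, 76]), (358, [26, 28, 145]), (360, [6, 13, 98]), (362, [8, 20, 102]), (364, [9, 18, 102])]
bar px [[328. 190.]
 [356. 190.]
 [356. 274.]
 [328. 274.]] (328, 190, 29, 85)
[[ 93.4  39.5  78. ]
 [117.1  39.5  78. ]
 [119.6 -37.2  78. ]
 [ 94.1 -37.1  78. ]]
plate px [[263. 171.]
 [282. 170.]
 [287. 303.]
 [268. 304.]]
[[ 40.7  56.3  88. ]
 [ 56.   56.9  88. ]
 [ 57.  -61.3  88. ]
 [ 39.7 -62.1  88. ]] [48.37390636 -2.53987637 88.        ]
```

```bash
echo '{"vx":591.0,"vy":241.8}' > p.json; python3 - <<'E'
from h import *; import pickle; from plant import bot
s=pickle.load(open("w1.pkl","rb"))
print("bar",bplane(s,[[339.5,225],[355.8,225],[347,196],[347,270]],78).round(1))
print("plate",bplane(s,[[263,171],[282,170],[287,303],[268,304]],88).round(1))
print("lower jaw low edge/upper jaw top edges",bplane(s,[[230,230],[262,230],[301,230],[358.0,230]],36).round(1))
st=bot.state();print(tobed(st["tcp_pos"]).round(1)); go(st,bed(110,0,130),Rt)
E
```

```text
bar [[105.8  11.2  78. ]
 [120.   11.2  78. ]
 [111.7  36.5  78. ]
 [113.4 -30.8  78. ]]
plate [[ 43.1  58.4  88. ]
 [ 58.4  59.2  88. ]
 [ 59.1 -58.9  88. ]
 [ 41.9 -60.   88. ]]
lower jaw low edge/upper jaw top edges [[ -1.4  -4.8  36. ]
 [ 30.9  -4.8  36. ]
 [ 70.1  -4.9  36. ]
 [127.2  -4.8  36. ]]
[ 90.   -1.9 198.1]
turn(tool,deg) [ 0.15  0.21 -0.18] shift now-axes [ 2.2 19.8 68.2] shift after-turn-axes [ 1.9 20.  68.1]
```

>>> step_arm(
  plan=[
    [0.4,4.6,5,0.03,0.04,-0.03],
    [0.4,4.6,5,0.03,0.04,-0.03],
    [0.4,4.6,5,0.03,0.04,-0.03],
    [0.4,4.6,5,0.03,0.04,-0.03],
    [0.4,4.6,5,0.03,0.04,-0.03],
    [0,0,15,0,0,0],
    [0,0,15,0,0,0],
    [0,0,15,0,0,0],
    [0,0,12,0,0,0],
    [0,0,0,0,0,0],
  ],
  fingers=0.5,
)

```text
time: 3.15
tcp_pos: [555.4, 245.5, 179.1]
tool_rot: [0.145, 0.669, 0.712, 0.156]
ft_force: [0.3, 0.3, -0.9]
opening: 43.9
finger_force: 0.0
```

```bash
python3 - <<'E'
from h import *; from plant import bot,vision; import pickle
s=vision.snapshot("wrist"); pickle.dump(s,open("w2.pkl","wb")); cv2.imwrite("pics/w2.png",s["pixels"])
st=bot.state(); print(st["time"],st["opening"],tobed(st["tcp_pos"]).round(1)); go(st,bed(113,0,47),Rt)
E
```

```text
3.2 43.76367923894136 [109.    6.  115.6]
turn(tool,deg) [-0.25 -0.21  0.12] shift now-axes [-6.3  4.3 68.6] shift after-turn-axes [-6.   4.  68.6]
```

View pics/w2.png

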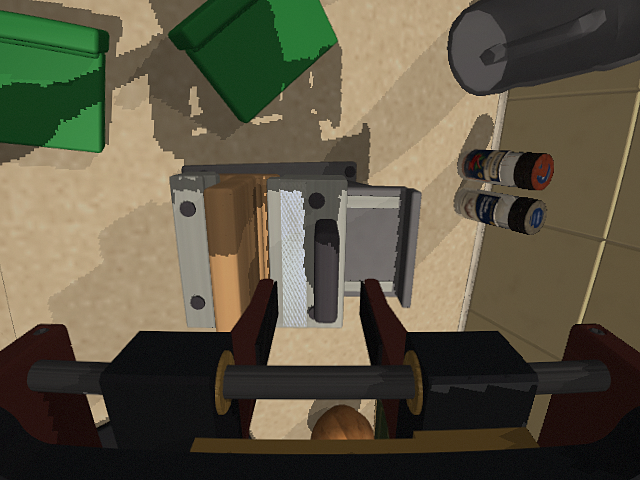

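The bar is now at about (327,270) between the open fingertips at (277,282) and (362,282). I'll refine with rays.

```bash
python3 - <<'E'
from h import *; import pickle; from plant import bot
s=pickle.load(open("w2.pkl","rb")); hsv=cv2.cvtColor(s["pixels"],cv2.COLOR_BGR2HSV)
print([(x,int(hsv[270,x,2])) for x in range(306,350,2)])
print("bar",bplane(s,[[317.5,270],[338,270],[327,219],[327,322]],78).round(1))
print("jaw",bplane(s,[[267,230],[346,230],[211,230]],36).round(1))
print("plate",bplane(s,[[211,280],[236,280]],88).round(1))
st=bot.state(); print(tobed(st["tcp_pos"]).round(1),st["qvel"].round(3))
E
```

```text
[(306, 71), (308, 74), (310, 76), (312, 79), (314, 16), (316, 50), (318, 54), (320, 65), (322, 65), (324, 66), (326, 68), (328, 68), (330, 73), (332, 71), (334, 70), (336, 61), (338, 58), (340, 173), (342, 173), (344, 116), (346, 109), (348, 111)]
bar [[107.3   6.9  78. ]
 [120.3   7.   78. ]
 [113.   40.1  78. ]
 [113.7 -30.5  78. ]]
jaw [[ 69.4  21.6  36. ]
 [128.   21.8  36. ]
 [ 27.3  21.4  36. ]]
plate [[42.   3.9 88. ]
 [57.5  4.  88. ]]
[109.    6.  115.6] [ 0.003 -0.021 -0.03   0.002  0.007  0.   ]
```

>>> step_arm(
  plan=[
    [-1.5,2,0,-0.1,-0.1,0],
    [-1.5,2,0,-0.1,-0.1,0],
    [0,0,12,0,0,0],
    [0,0,12,0,0,0],
    [0,0,12,0,0,0],
    [0,0,12,0,0,0],
    [0,0,10,0,0,0],
    [0,0,8,0,0,0],
    [0,0,0,0,0,0],
    [0,0,0,0,0,0],
  ],
)

```text
time: 4.2
tcp_pos: [587.7, 245.1, 124.7]
tool_rot: [0.149, 0.668, 0.712, 0.159]
ft_force: [-1.0, -0.3, -0.1]
opening: 43.5
finger_force: 0.0
```

```bash
python3 - <<'E'
from h import *; from plant import bot
st=bot.state(); print(st["time"],st["opening"],st["ft_force"].round(1)); go(st,bed(113,3,47),Rt); print(tobed(st["tcp_pos"]).round(1))
E
```

```text
4.2 43.51631006175402 [-1.  -0.3 -0.1]
turn(tool,deg) [ 0.1  -0.07  0.11] shift now-axes [-0.5 -1.3  4.2] shift after-turn-axes [-0.5 -1.3  4.2]
[114.3   3.5  51.2]
```

>>> step_arm(
  plan=[
    [0,-1,2,0,0,0],
    [0,0,2,0,0,0],
    [0,0,0,0,0,0],
    [0,0,0,0,0,0],
    [0,0,0,0,0,0],
    [0,0,0,0,0,0],
    [0,0,0,0,0,0],
    [0,0,0,0,0,0],
  ],
  fingers=0,
  newtons=20,
)

```text
time: 5.0
tcp_pos: [588.1, 245.2, 120.6]
tool_rot: [0.148, 0.668, 0.712, 0.158]
ft_force: [-4.3, -1.0, 2.2]
opening: 16.3
finger_force: 20.0
```

```bash
python3 - <<'E'
from h import *; from plant import bot
st=bot.state(); print(st["time"],st["opening"],st["finger_force"],st["ft_force"].round(1)); go(st,bed(113,3,47),Rt); print(tobed(st["tcp_pos"]).round(1))
E
```

```text
5.0 16.25372223671301 19.99923884868622 [-4.3 -1.   2.2]
turn(tool,deg) [ 0.07 -0.08  0.11] shift now-axes [-0.5  0.1  0.3] shift after-turn-axes [-0.5  0.1  0.3]
[112.9   3.5  47.3]
```

>>> step_arm(
  plan=[
    [0,4,0,0,0,0],
    [0,4,0,0,0,0],
    [0,4,0,0,0,0],
    [0,4,0,0,0,0],
    [0,4,0,0,0,0],
    [0,4,0,0,0,0],
    [0,4,0,0,0,0],
    [0,4,0,0,0,0],
    [0,4,0,0,0,0],
    [0,0,0,0,0,0],
  ],
)

```text
time: 6.0
tcp_pos: [619.2, 246.8, 135.0]
tool_rot: [0.147, 0.669, 0.712, 0.156]
ft_force: [-14.1, -2.5, 4.3]
opening: 16.0
finger_force: 20.0
```

```bash
python3 - <<'E'
from h import *; from plant import bot
st=bot.state(); print(st["time"],st["opening"],st["finger_force"],(Rb.T@st["ft_force"]).round(1)); print(tobed(st["tcp_pos"]).round(1))
E
```

```text
6.0 16.036251570253402 19.99497413635254 [-11.1  -1.6   9.9]
[147.2   3.3  47.2]
```

>>> step_arm(
  plan=[
    [0,1.5,0,0,0,0],
    [0,1.5,0,0,0,0],
    [0,1.5,0,0,0,0],
    [0,0,0,0,0,0],
    [0,0,0,0,0,0],
  ],
)

```text
time: 6.5
tcp_pos: [619.3, 246.8, 134.8]
tool_rot: [0.145, 0.669, 0.713, 0.153]
ft_force: [-34.9, -5.6, 10.0]
opening: 15.9
finger_force: 20.0
```

```bash
python3 - <<'E'
from h import *; from plant import bot
st=bot.state(); print(st["time"],st["opening"],st["finger_force"],(Rb.T@st["ft_force"]).round(1)); print(tobed(st["tcp_pos"]).round(1))
E
```

```text
6.5 15.942294666579166 19.997169971466064 [-27.7  -3.5  23.9]
[147.2   3.3  47. ]
```

>>> step_arm(
  plan=[
    [0,-3,0,0,0,0],
    [0,-1,0,0,0,0],
    [0,0,0,0,0,0],
    [0,0,0,0,0,0],
    [0,0,-15,0,0,0],
    [0,0,-25,0,0,0],
    [0,0,-25,0,0,0],
    [0,0,-15,0,0,0],
    [0,0,-5,0,0,0],
    [0,0,0,0,0,0],
  ],
  fingers=0.4,
)

```text
time: 7.5
tcp_pos: [585.6, 245.1, 214.2]
tool_rot: [0.149, 0.668, 0.711, 0.159]
ft_force: [-0.4, -0.8, 0.2]
opening: 35.3
finger_force: 0.0
```

>>> step_arm(
  plan=[
    [0,-10,0,0,0,0],
    [0,-15,0,0,0,0],
    [0,-20,0,0,0,0],
    [0,-20,0,0,0,0],
    [0,-15,0,0,0,0],
    [0,-10,0,0,0,0],
    [0,-6,0,0,0,0],
    [0,0,0,0,0,0],
    [0,0,0,0,0,0],
    [0,0,0,0,0,0],
  ],
  fingers=0.6,
)

```text
time: 8.5
tcp_pos: [499.2, 239.5, 172.7]
tool_rot: [0.149, 0.668, 0.711, 0.159]
ft_force: [-0.3, -0.7, 0.7]
opening: 52.8
finger_force: 0.0
```

```bash
python3 - <<'E'
from h import *; from plant import bot,vision; import pickle
s=vision.snapshot("wrist"); pickle.dump(s,open("w3.pkl","wb")); cv2.imwrite("pics/w3.png",s["pixels"])
st=bot.state(); print(st["time"],st["opening"],tobed(st["tcp_pos"]).round(1)); go(st,bed(51,0,52),Rt)
E
```

```text
8.55 52.65561209616569 [ 54.1   3.2 132.2]
turn(tool,deg) [ 0.13 -0.07  0.1 ] shift now-axes [-3.3 -3.3 80.2] shift after-turn-axes [-3.2 -3.1 80.2]
```

View pics/w3.png

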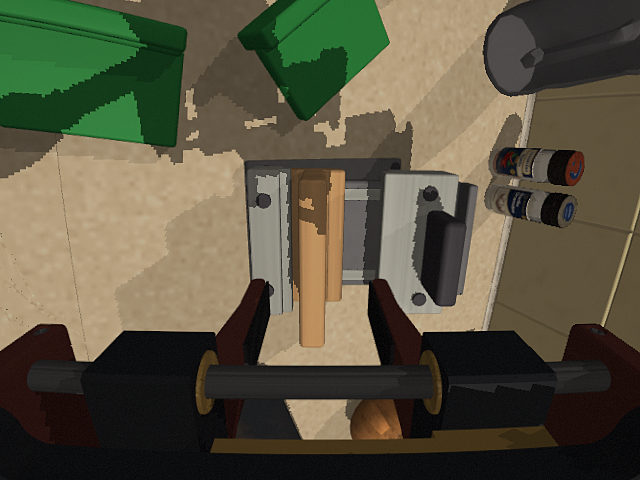

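The jaw is now open, with its front edge at x≈382, and the stand is still in place. The plate top is at (300–326, 170–346), the foot's upper edge is visible at x≈343, and the lower lip is still over the foot. I'll refine the plate position.

```bash
python3 - <<'E'
from h import *; import pickle; from plant import bot
s=pickle.load(open("w3.pkl","rb")); hsv=cv2.cvtColor(s["pixels"],cv2.COLOR_BGR2HSV)
print([(x,int(hsv[270,x,1]),int(hsv[270,x,2])) for x in range(290,350,3)])
print("plate",bplane(s,[[301,270],[325.5,270],[313,171],[312,346]],88).round(1))
print("foot edge",bplane(s,[[342.5,230]],16).round(1))
print("jaw",bplane(s,[[381,230],[291,230]],36).round(1))
E
```

```text
[(290, 27, 66), (293, 138, 85), (296, 129, 83), (299, 130, 90), (302, 131, 167), (305, 132, 180), (308, 130, 185), (311, 127, 189), (314, 128, 188), (317, 127, 190), (320, 127, 190), (323, 130, 184), (326, 130, 135), (329, 130, 182), (332, 130, 183), (335, 129, 178), (338, 128, 175), (341, 137, 151), (344, 27, 144), (347, 29, 142)]
plate [[ 42.8   1.   88. ]
 [ 58.9   1.   88. ]
 [ 50.8  65.3  88. ]
 [ 49.8 -57.7  88. ]]
foot edge [[75.   8.6 16. ]]
jaw [[104.3  14.2  36. ]
 [ 32.5  14.   36. ]]
```

>>> step_arm(
  plan=[
    [-0.5,-1.5,2,0,0,0],
    [-0.5,-1.6,8,0,0,0],
    [0,0,12,0,0,0],
    [0,0,15,0,0,0],
    [0,0,15,0,0,0],
    [0,0,12,0,0,0],
    [0,0,9,0,0,0],
    [0,0,5,0,0,0],
    [0,0,0,0,0,0],
    [0,0,0,0,0,0],
  ],
)

```text
time: 9.55
tcp_pos: [529.2, 240.5, 100.9]
tool_rot: [0.149, 0.668, 0.711, 0.159]
ft_force: [-0.6, -0.6, 0.8]
opening: 52.7
finger_force: 0.0
```

```bash
python3 - <<'E'
from h import *; from plant import bot
st=bot.state(); print(st["time"],st["opening"],(Rb.T@st["ft_force"]).round(1)); go(st,bed(51,2,54),Rt); print(tobed(st["tcp_pos"]).round(1))
E
```

```text
9.55 52.72019880765152 [-0.2 -0.5  1. ]
turn(tool,deg) [ 0.14 -0.09  0.11] shift now-axes [-0.5  0.   0.4] shift after-turn-axes [-0.5  0.   0.4]
[51.   2.5 54.4]
```

>>> step_arm(
  plan=[
    [0,0,0,0.1,-0.1,0.1],
    [0,0,0,0,0,0],
    [0,0,0,0,0,0],
    [0,0,0,0,0,0],
    [0,0,0,0,0,0],
    [0,0,0,0,0,0],
    [0,0,0,0,0,0],
    [0,0,0,0,0,0],
  ],
  fingers=0,
  newtons=20,
)

```text
time: 10.35
tcp_pos: [528.8, 240.4, 100.3]
tool_rot: [0.148, 0.669, 0.711, 0.157]
ft_force: [-1.8, -0.8, -0.1]
opening: 17.7
finger_force: 20.0
```

```bash
python3 - <<'E'
from h import *; from plant import bot
st=bot.state(); print(st["time"],st["opening"],st["finger_force"],(Rb.T@st["ft_force"]).round(1)); go(st,bed(51,2,54),Rt); print(tobed(st["tcp_pos"]).round(1))
E
```

```text
10.35 17.739213768102292 19.997933506965637 [-1.8 -0.7  0.7]
turn(tool,deg) [-0.02  0.02  0.02] shift now-axes [-0.4  0.6  0.1] shift after-turn-axes [-0.4  0.6  0.1]
[50.4  2.4 54.1]
```

>>> step_arm(
  plan=[
    [0,2,-0.2,0,0,0],
    [0,3,-0.2,0,0,0],
    [0,3,0,0,0,0],
    [0,3,0,0,0,0],
    [0,3,0,0,0,0],
    [0,3,0,0,0,0],
    [0,0,0,0,0,0],
    [0,0,0,0,0,0],
  ],
)

```text
time: 11.15
tcp_pos: [544.2, 241.3, 107.9]
tool_rot: [0.149, 0.669, 0.711, 0.157]
ft_force: [-0.3, -0.1, -1.8]
opening: 17.7
finger_force: 20.0
```

```bash
python3 - <<'E'
from h import *; from plant import bot,vision; import pickle
st=bot.state(); print(st["time"],st["opening"],st["finger_force"],(Rb.T@st["ft_force"]).round(1)); print(tobed(st["tcp_pos"]).round(1))
s=vision.snapshot("wrist"); cv2.imwrite("pics/w4.png",s["pixels"]); pickle.dump(s,open("w4.pkl","wb"))
E
```

```text
11.15 17.71822633827131 19.99710649251938 [-1.  -0.1 -1.6]
[67.6  2.3 54.4]
```

View pics/w4.png

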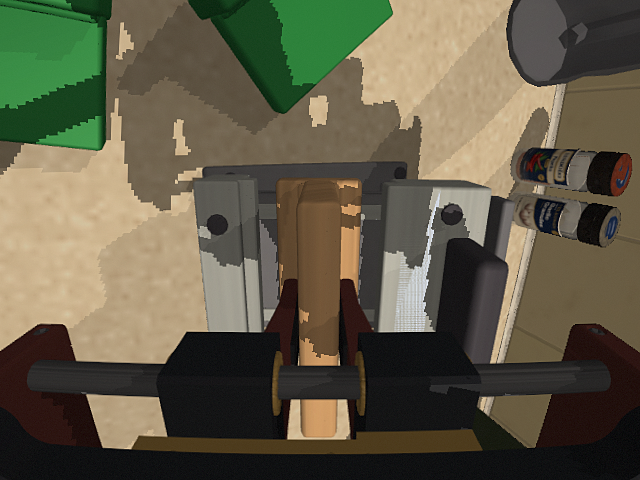

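The foot, at x 278–362, is clear of the lower lip at x≈260 and the upper lip at x≈385. I'll lift it square off the bed.

>>> step_arm(
  plan=[
    [0,0,-2,0,0,0],
    [0,0,-4,0,0,0],
    [0,0,-8,0,0,0],
    [0,0,-12,0,0,0],
    [0,0,-15,0,0,0],
    [0,0,-20,0,0,0],
    [0,0,-20,0,0,0],
    [0,0,-15,0,0,0],
    [0,0,-8,0,0,0],
    [0,0,0,0,0,0],
  ],
)

```text
time: 12.2
tcp_pos: [500.4, 239.1, 204.4]
tool_rot: [0.149, 0.669, 0.711, 0.159]
ft_force: [-0.2, -0.0, -2.2]
opening: 17.9
finger_force: 20.0
```

```bash
python3 - <<'E'
from h import *; from plant import bot,vision; import pickle
st=bot.state(); print(st["time"],st["opening"],st["finger_force"],st["ft_force"].round(1),st["joint_positions"].round(2)); print(tobed(st["tcp_pos"]).round(1))
s=vision.snapshot("top"); pickle.dump(s,open("t5.pkl","wb"))
d=pickle.load(open("d0.pkl","rb"))
for T in (d["top"],s):
  hsv=cv2.cvtColor(T["pixels"],cv2.COLOR_BGR2HSV); m=cv2.inRange(hsv,(0,0,0),(179,255,70))
  for roi in ((279,237,385,318),):
    c,b=big(m,roi); W=plane(T,b,8); print(b.round(1).tolist(),W.round(1).tolist(),W.mean(0))
E
```

```text
12.2 17.945985094112817 19.99714583158493 [-0.2 -0.  -2.2] [ 0.5  -0.41  1.77 -0.18  1.38  0.43]
[ 68.6   2.8 160.4]
[[281.29998779296875, 262.5], [360.29998779296875, 234.5], [378.79998779296875, 286.70001220703125], [299.79998779296875, 314.70001220703125]] [[520.8, 83.1, 8.0], [601.9, -137.9, 8.0], [455.8, -190.2, 8.0], [376.0, 29.5, 8.0]] [488.63244555 -53.86133657   8.        ]
[[281.29998779296875, 262.3999938964844], [360.3999938964844, 234.5], [378.79998779296875, 286.70001220703125], [299.70001220703125, 314.6000061035156]] [[521.1, 83.0, 8.0], [601.8, -138.1, 8.0], [455.7, -190.1, 8.0], [376.4, 29.7, 8.0]] [488.7587168 -53.8971171   8.       ]
```

```bash
cat >> h.py <<'E'
a=np.radians(20.1); c_,s_=np.cos(a),np.sin(a)
Rd=np.array([[-s_,c_,0],[c_,s_,0],[0,0,-1]]).T   # tool x=board y, y=board x, z down
E
python3 - <<'E'
from h import *; from plant import bot
st=bot.state(); print(np.linalg.det(Rd)); go(st,np.array([487.5,-55,170]),Rd)
E
```

```text
1.0
turn(tool,deg) [ 24.88   3.64 -16.35] shift now-axes [-292.5  -41.7   16.7] shift after-turn-axes [-271.5 -113.    32.8]
```

>>> step_arm(
  plan=[
    [0,0,0,1.2,0.18,-0.8],
    [0,0,0,2.5,0.37,-1.65],
    [0,0,0,3,0.44,-1.97],
    [0,0,0,3.2,0.46,-2.1],
    [0,0,0,3.2,0.46,-2.1],
    [0,0,0,3.2,0.46,-2.1],
    [0,0,0,3,0.44,-1.97],
    [0,0,0,2.5,0.37,-1.65],
    [0,0,0,2,0.29,-1.3],
    [0,0,0,1.1,0.17,-0.7],
  ],
)

```text
time: 13.25
tcp_pos: [500.8, 238.4, 200.5]
tool_rot: [-0.002, 0.573, 0.82, -0.002]
ft_force: [0.0, 0.7, -2.0]
opening: 18.0
finger_force: 20.0
```

>>> step_arm(
  plan=[
    [-10.9,-4.5,1.3,0,0,0],
    [-21.7,-9,2.6,0,0,0],
    [-32.6,-13.6,3.9,0,0,0],
    [-38,-15.8,4.6,0,0,0],
    [-38,-15.8,4.6,0,0,0],
    [-38,-15.8,4.6,0,0,0],
    [-32.6,-13.6,3.9,0,0,0],
    [-27.1,-11.3,3.3,0,0,0],
    [-21.7,-9,2.6,0,0,0],
    [-10.9,-4.5,1.3,0,0,0],
  ],
)

```text
time: 14.25
tcp_pos: [486.6, -57.3, 169.2]
tool_rot: [-0.0, 0.574, 0.819, -0.001]
ft_force: [-0.7, 0.2, -1.4]
opening: 18.0
finger_force: 20.0
```

>>> step_arm(
  plan=[
    [0,0,0,0,0,0],
    [0,0,0,0,0,0],
    [0,0,0,0,0,0],
  ],
)

```text
time: 14.55
tcp_pos: [487.5, -54.1, 169.9]
tool_rot: [-0.0, 0.573, 0.82, -0.0]
ft_force: [-0.7, -0.5, -2.3]
opening: 18.0
finger_force: 20.0
```

```bash
python3 - <<'E'
from h import *; from plant import bot,vision; import pickle
st=bot.state(); print(st["time"],st["opening"],st["finger_force"],st["ft_force"].round(1)); go(st,np.array([487.5,-55,80]),Rd)
s=vision.snapshot("side"); t=vision.snapshot("top")["pixels"]; cv2.imwrite("pics/m6.png",np.hstack([s["pixels"][200:430,210:500],t[180:410,220:500]]))
E
```

```text
14.55 18.031394283745207 19.997432827949524 [-0.7 -0.5 -2.3]
turn(tool,deg) [-0.05 -0.    0.04] shift now-axes [-0.9 -0.3 89.9] shift after-turn-axes [-0.9 -0.3 89.9]
```

View pics/m6.png

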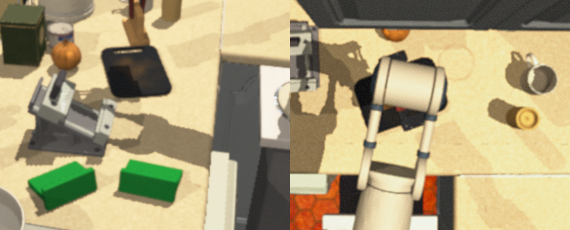

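The stand is held upright above the board at left crop (137,30). The vise jaw is open and the bystanders are in place. I'll lower it now.

>>> step_arm(
  plan=[
    [0,0,6,0,0,0],
    [0,0,12,0,0,0],
    [0,0,16,0,0,0],
    [0,0,18,0,0,0],
    [0,0,16,0,0,0],
    [0,0,14,0,0,0],
    [0,0,9,0,0,0],
    [0,0,5,0,0,0],
    [0,0,0,0,0,0],
    [0,0,0,0,0,0],
  ],
)

```text
time: 15.65
tcp_pos: [487.7, -55.2, 74.4]
tool_rot: [0.0, 0.573, 0.82, -0.0]
ft_force: [0.1, -0.1, -1.7]
opening: 18.0
finger_force: 20.0
```

>>> step_arm(
  plan=[
    [0,0,1,0,0,0],
    [0,0,1,0,0,0],
    [0,0,1,0,0,0],
    [0,0,1,0,0,0],
    [0,0,1,0,0,0],
    [0,0,0,0,0,0],
    [0,0,0,0,0,0],
  ],
)

```text
time: 16.35
tcp_pos: [487.3, -55.1, 68.7]
tool_rot: [-0.0, 0.573, 0.82, -0.001]
ft_force: [-0.4, 0.0, -0.5]
opening: 18.0
finger_force: 20.0
```

>>> step_arm(
  plan=[
    [0,0,0.8,0,0,0],
    [0,0,0.8,0,0,0],
    [0,0,0,0,0,0],
    [0,0,0,0,0,0],
  ],
)

```text
time: 16.75
tcp_pos: [487.3, -55.1, 67.1]
tool_rot: [-0.0, 0.573, 0.82, -0.001]
ft_force: [0.4, 0.6, -2.7]
opening: 17.7
finger_force: 20.0
```

>>> step_arm(
  plan=[
    [0,0,0.6,0,0,0],
    [0,0,0.6,0,0,0],
    [0,0,0,0,0,0],
    [0,0,0,0,0,0],
  ],
)

```text
time: 17.15
tcp_pos: [487.3, -55.1, 65.9]
tool_rot: [-0.0, 0.573, 0.82, -0.001]
ft_force: [0.6, -0.6, -2.5]
opening: 17.6
finger_force: 20.0
```

>>> step_arm(
  plan=[
    [0,0,0.6,0,0,0],
    [0,0,0.6,0,0,0],
    [0,0,0,0,0,0],
    [0,0,0,0,0,0],
  ],
)

```text
time: 17.55
tcp_pos: [487.2, -55.1, 64.7]
tool_rot: [-0.0, 0.573, 0.82, -0.001]
ft_force: [-0.3, -0.2, -1.3]
opening: 18.2
finger_force: 20.0
```

>>> step_arm(
  plan=[
    [0,0,0.6,0,0,0],
    [0,0,0.6,0,0,0],
    [0,0,0,0,0,0],
    [0,0,0,0,0,0],
  ],
)

```text
time: 17.95
tcp_pos: [487.4, -55.3, 64.4]
tool_rot: [0.0, 0.573, 0.82, -0.001]
ft_force: [-3.4, -1.6, 4.9]
opening: 18.3
finger_force: 20.0
```

```bash
python3 - <<'E'
from h import *; from plant import bot,vision
st=bot.state(); print(st["time"],st["ft_force"].round(1),st["tcp_pos"].round(1))
a=vision.snapshot("side")["pixels"][215:305,300:390]; b=vision.snapshot("wrist")["pixels"]
cv2.imwrite("pics/m7.png",np.hstack([cv2.resize(a,(360,360),interpolation=cv2.INTER_CUBIC),cv2.resize(b,(440,360))]))
E
```

```text
17.95 [-3.4 -1.6  4.9] [487.4 -55.3  64.4]
```

View pics/m7.png

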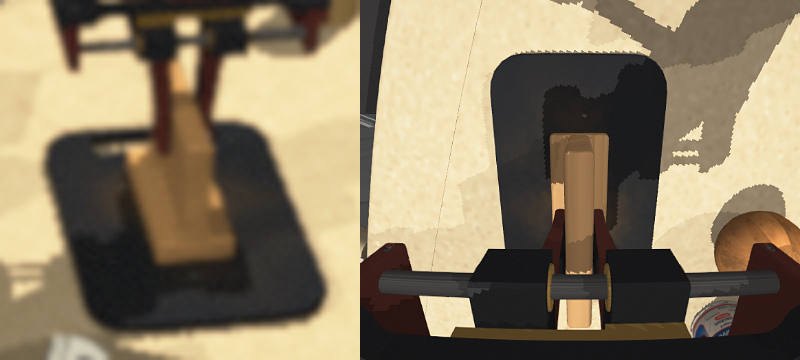

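The foot is on the board, centred and parallel to its long side, and the contact force confirms it. I'll release.

>>> step_arm(
  plan=[
    [0,0,-0.4,0,0,0],
    [0,0,0,0,0,0],
    [0,0,0,0,0,0],
    [0,0,0,0,0,0],
  ],
  newtons=4,
)

```text
time: 18.45
tcp_pos: [487.5, -55.3, 64.4]
tool_rot: [0.0, 0.573, 0.82, -0.001]
ft_force: [-2.0, -2.3, 5.4]
opening: 17.9
finger_force: 4.0
```

>>> step_arm(
  plan=[
    [0,0,0,0,0,0],
    [0,0,0,0,0,0],
    [0,0,0,0,0,0],
    [0,0,0,0,0,0],
    [0,0,0,0,0,0],
    [0,0,0,0,0,0],
  ],
  fingers=0.5,
)

```text
time: 19.05
tcp_pos: [487.3, -55.1, 63.8]
tool_rot: [-0.0, 0.573, 0.82, -0.001]
ft_force: [-0.5, 0.7, 0.1]
opening: 43.8
finger_force: 0.0
```

>>> step_arm(
  plan=[
    [0,0,-3,0,0,0],
    [0,0,-8,0,0,0],
    [0,0,-15,0,0,0],
    [0,0,-20,0,0,0],
    [0,0,-20,0,0,0],
    [0,0,-20,0,0,0],
    [0,0,-15,0,0,0],
    [0,0,-8,0,0,0],
    [0,0,0,0,0,0],
    [0,0,0,0,0,0],
  ],
)

```text
time: 20.05
tcp_pos: [487.2, -55.0, 172.3]
tool_rot: [-0.001, 0.573, 0.82, -0.001]
ft_force: [-0.2, 0.6, -1.0]
opening: 44.0
finger_force: 0.0
```

```bash
python3 - <<'E'
from h import *; from plant import bot,vision
st=bot.state(); print(st["time"],st["ft_force"].round(1),st["tcp_pos"].round(1),st["opening"])
a=vision.snapshot("side")["pixels"][195:355,220:400]; s=vision.snapshot("wrist"); b=s["pixels"]
cv2.imwrite("pics/m8.png",np.hstack([cv2.resize(a,(360,320),interpolation=cv2.INTER_CUBIC),cv2.resize(b,(427,320))]))
hsv=cv2.cvtColor(b,cv2.COLOR_BGR2HSV); m=cv2.inRange(hsv,(8,90,140),(22,255,255)); c,q=big(m,(200,60,420,330)); print(q.round(), plane(s,q,99).round(1))
E
```

```text
20.05 [-0.2  0.6 -1. ] [487.2 -55.  172.3] 44.01032737862115
[[291. 166.]
 [328. 165.]
 [332. 325.]
 [295. 326.]] [[ 447.6   -2.9   99. ]
 [ 471.7    6.5   99. ]
 [ 518.2 -108.6   99. ]
 [ 490.3 -119.8   99. ]]
```

View pics/m8.png

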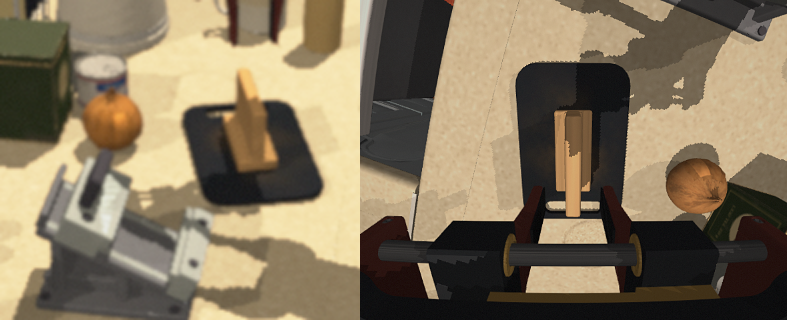

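The stand is upright, centred and lengthways on the board (left crop, 250,150). The jaw is open and the gripper is clear. Handing in.

```bash
python3 -c "
from plant import job
print(job.close_job())"
```

```text
the job is handed in; nothing more can be done
None
```

The job is handed in, with no verdict returned: the last pictures show the recipe stand upright, centred and lengthways on the black board, the jaw open at its end stop, and the onion, tin and candle in place; the mug, last seen before the stand was lowered, was also in place.

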